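# Index the spent-cell carousel and lock it

## Task

The spent-cell carousel under the chute was left stopped between two positions. Turn its turret on counter-clockwise (seen from above) until the next, empty cup clicks into its position under the chute, and let go; then flip the side clip down fully home against the drum so that it locks the turret. Leave the clip up until the cup is there, and leave the other things on the bench where they are.

Things in the scene. Friction and masses are not known exactly. Their poses are not given: they have to be found in the camera images.
- bin: Spent-cell carousel bin, fixed to the table: round steel drum 210 mm across and 70 mm high. Origin: centre of its underside, on the turret's axis; z up. A stainless chute 60 mm wide comes down to it from its +y side. The clip is on the drum's wall, in the direction 60 degrees from the bin's +x towards its -y.
- chute_mouth (a point): Point on the bin, in its +y direction, 50 mm from the axis and 150 mm above the table, under the chute's lower lip; the cup belongs below it. From this lip (45 mm from the axis) the chute (26 mm side walls) rises outward at 28 degrees past a leg 235 mm from the axis, up to 295 mm high.
- turret (a joint): Angle of the round aluminium turret (196 mm across, plate's top 78 mm above the table) about the vertical axis, growing counter-clockwise seen from above; unlimited. At 0 the next cup is exactly under the chute; the click lies up to 13 degrees either side of that and must be felt. Starts 40 to 72 degrees short of 0, off any click, where it stays as left (about 1 N at a post turns it).
- turret_hub (a point): Middle of the turret, on its axis, on the plate's top. Clicks: three, 120 degrees apart, from a ring hidden under the plate and set by hand. At each, a sprung plunger climbs a hump within about 5 degrees of turning (6 to 16 N more at a post), then drops into a notch, pulling the turret on about 5 degrees by itself into place; a like hump follows straight after.
- cup_next (a point): Middle of the mouth of the empty steel cup that comes next under the chute when the turret turns counter-clockwise. 54 mm across, 22 mm high, fixed on the turret, rim 100 mm above the table, 50 mm from the axis. There are two more such cups, 120 degrees apart; the one full of button cells has just left the chute.
- post_a (a point): Centre of the top of an upright steel post on the turret, for pushing or pinching it round: 18 mm thick, 62 mm from the axis, top 140 mm above the table and 62 mm above the plate (40 mm above the cups). It stands opposite the next cup (180 degrees from it).
- post_b (a point): The same for the second post, 60 degrees clockwise of the next cup.
- post_c (a point): The same for the third post, 60 degrees counter-clockwise of the next cup.
- clip (a joint): Angle of the hinged steel side clip (strap 60 mm long, 26 wide, 4 thick). 0: hanging straight down along the drum's wall, home; 1.57: sticking straight out; more: raised higher. Starts at 1.5 to 2.1. Stays where left; about 1 N at its end moves it. With the turret off its click, the tooth on its inner side finds no slot and it stops at 0.2 to 0.3.
- clip_hinge (a point): Middle of the clip's level hinge, which runs along the drum's wall: 110 mm from the axis, 66 mm above the table. The clip is shut by pushing its outer side (the upper side while it sticks out) down, then in towards the drum; its tooth goes through a window in the wall.
- clip_end (a point): Outer face of the clip at its free end, 56 mm from its hinge; 10 mm above the table when the clip is home. A small lip sticks out 6 mm there.
- anvil: Bronze bench anvil, 110 mm long, 56 mm high; loose; leave it alone. Origin: centre of its underside.
- die_set: Grey plastic caseback die set, 120 x 90 mm plate with six round dies, 38 mm high; loose; leave it alone. Origin: centre of its underside.
- cuff_watch: Silver cuff watch standing on edge, 65 mm across, 27 mm high; loose; leave it alone. Origin: centre of its underside.
- driver: Screwdriver lying flat, 150 mm long, black handle; loose; leave it alone. Origin: centre of its underside line.
- case_wrench: Dark steel T-shaped caseback wrench lying flat, 130 mm long, two pins up, 26 mm high; loose; leave it alone. Origin: centre of its underside.
- loupe: Black eye loupe standing upright, 40 mm across, 32 mm high; loose; leave it alone. Origin: centre of its underside.
- case_holder: Grey plastic case holder, a small vice 85 x 60 mm, 34 mm high; loose; leave it alone. Origin: centre of its underside.

How it is judged:
On the way, in this order (a step that is already met when the one before it is completed fails the run):
1. the next cup stands still under the chute, let go, with the clip still up (horizontal distance between cup_next and chute_mouth below 0.014 m and velocity of joint turret between -0.05 and 0.05 rad/s and contact force between the fingers and bin below 0.1 N and value of joint clip above 1 rad), for 0.5 s.
2. the clip is home (value of joint clip below 0.09 rad), for 0.2 s.
At the end, for the whole second after the job is handed in: The next cup is under the chute (within 14 mm of it sideways, which every true click is), the turret is at rest, and the clip is down within 0.09 rad of flat against the drum, which it can only be with its tooth in the ring's slot (horizontal distance between cup_next and chute_mouth below 0.014 m and velocity of joint turret between -0.05 and 0.05 rad/s and value of joint clip below 0.09 rad); the robot touches nothing.
It fails at once if the turret is turned back clockwise, beyond its farthest start (value of joint turret below -1.45 rad).
It fails at once if the clip is lowered before the cup is under the chute (value of joint clip below 0.8 rad and horizontal distance between cup_next and chute_mouth above 0.03 m).
It fails at once if another thing on the bench is shifted by more than 25 mm (distance of any of anvil, die_set, cuff_watch, driver, case_wrench, loupe, case_holder from where it was at the start of the episode above 0.025 m).
It also fails if it takes over 58 s, if anything falls off the work surface, if the arm or the gripper's body presses on something with over 40 N, if the wrist force passes 120 N, or if a joint passes its speed limit or range.

## Robot

A 6-joint arm with a two-finger parallel gripper is mounted at the origin on the work surface. World frame = base frame: x ahead of the robot, y to its left, z up, the work surface at z = 0. Lengths are in m, angles in rad, forces in N, time in s.
With the tool pointing down it reaches from about 0.4 to 0.925 m from the base axis. Payload 12.5 kg.
Tool frame: the origin (TCP) lies on the centre line of the jaws, within the pads' length; the fingertips stand 14 mm ahead of it and the grasp point (between the pads) lies 5 mm behind it; z points along the fingers, y is the line along which they close (so a half turn about z gives the same grasp; the last joint's range is limited). The gripper opens to 95 mm and grips with 3 to 60 N. Pads are 20 mm wide; open, the fingers measure 119 mm over their backs; the gripper's body (75 mm by 180 mm) begins 59 mm behind the grasp point.
Start: joints at [1.19, 0.491, 1.559, -0, 1.092, -0.106], TCP at [0.17, 0.602, 0.229] pointing down, gripper open.
Joint ranges: [-3.1, 3.1], [-0.84, 2.19], [0.05, 2.79], [-1.13, 4.28], [0.06, 2.93], [-2.69, 2.69]. Speed limits (rad/s): [2.22, 2.22, 2.79, 3.14, 3.14, 3.14].

## Interface

Orientations are given as a 3x3 rotation matrix whose columns are the frame's x, y, z axes.
In Python, from cell import get_obs, camera, get_calibration, job_done gives the robot as it stands.
- The arm moves only by the shell command python3 -m crank 'ROWS'. ROWS is JSON, a list of rows, each an object of numbers: "grip": the opening, from 0 (shut) to 1 (fully open); "x", "y", "z": the shift along the tool's x, y, z in m; "rx", "ry", "rz": the turn, a rotation vector about the tool's x, y, z in rad. In form: [{"grip": .., "x": .., "y": .., "z": .., "rx": .., "ry": .., "rz": ..}, ...]. A call has 1 to 12 rows; each row is the pose to reach, as a shift and turn from the pose commanded when the call began, along the tool's axes at that moment; what a row does not reach only later rows make up. A row lasts 1/10 s, in which the tool goes at most 50 mm and 8.59 degrees, less where a joint would pass 70% of its speed; a pose out of reach is approached as far as the arm can. A call with a gripper value outside its range is refused whole. The fingers move at their own pace and stop on an object; the grip force is fixed at half the most. Time passes only in rows, so rows that repeat a pose let the fingers close. It gives the time, the measured TCP pose, the force, the opening and the grip force at its end, in the units of the state.
- get_obs(): the state, without advancing time (a new reading comes with each control period).
- camera(name): name is "scene" or "top" or "wrist"; returns the picture (420x560x3 uint8, red, green, blue); there is no depth.
- get_calibration(name): a dict with "mtx" (3x3 intrinsics, pixels), "cam_to_world" (4x4, takes a point from camera to world coordinates). Camera axes: x right, y down, z forward; pixel columns grow to the right and rows downward; lengths in m; the calibration is good to about 2 mm. The wrist camera is an equidistant fisheye: a pixel r from the principal point sees the ray r / f radians off the axis. A picture is of the moment at which its call begins: read the wrist's pose just before it. get_calibration takes no time and is no camera call; for the wrist camera it gives the pose at the moment of the call.
- job_done(): hands the job in; it is judged then, once.
The state is a dict: "clock": time; "qpos": joint angles; "joint_velocities": joint speeds; "joint_torque": joint torques, N m; "tool_pos": TCP position; "tool_rot": TCP orientation; "contact_force": force on the tool from outside, world axes, zero at the start; "ft_torque": the same for the moment, N m; "width": finger opening in m; "gripper_force": force on a finger pad.
Only numpy, scipy, OpenCV 4.12 (cv2) and the standard library are available. Lean on these libraries where they do the work, as an engineer would, in place of code of your own. Each camera call takes 0.05 s, during which the arm holds its last target. There are 200 camera calls.

## Working session

There is one attempt and no reset: what is moved stays moved. The work goes in short steps, Python scripts to look and compute and a shell command to move; the robot and the scene stay as the last step left them, time stands still between calls to the robot, and variables do not carry over. Pictures are saved under pics/ and viewed, at most 10 in all, crops included, and the job is handed in when it is done.

```bash
mkdir -p pics; ls; python3 - <<'E'
from cell import *
import cv2,numpy as np
for n in("top","scene"):
    im=camera(n); cv2.imwrite(f"pics/{n}0.png",im[:,:,::-1])
    c=get_calibration(n); print(n,np.round(c["mtx"],1).tolist(),np.round(c["cam_to_world"],3).tolist())
o=get_obs();print(o)
E
```

```text
pics
top [[477.3, 0.0, 284.2], [0.0, 477.3, 207.9], [0.0, 0.0, 1.0]] [[0.02, -0.993, 0.118, 0.464], [-1.0, -0.021, -0.012, -0.08], [0.014, -0.118, -0.993, 1.115], [0.0, 0.0, 0.0, 1.0]]
scene [[443.1, 0.0, 276.5], [0.0, 443.1, 207.6], [0.0, 0.0, 1.0]] [[0.066, 0.679, -0.731, 1.319], [0.998, -0.055, 0.039, -0.107], [-0.014, -0.732, -0.681, 0.778], [0.0, 0.0, 0.0, 1.0]]
{'clock': 0.1, 'qpos': array([ 1.19040634e+00,  4.91502394e-01,  1.55938129e+00, -3.25750122e-06,
        1.09168630e+00, -1.05580832e-01]), 'joint_velocities': array([-0.00052644, -0.00201656, -0.00085844, -0.00061373, -0.0002942 ,
        0.00059191]), 'joint_torque': array([ 2.23722775e-03, -6.13627625e+01, -2.58608168e+01,  6.94388361e-02,
        4.70003451e-02, -2.38549472e-05]), 'tool_pos': array([0.16949695, 0.60137628, 0.22812073]), 'tool_rot': array([[-9.62477394e-01,  2.71361635e-01, -3.60182769e-04],
       [ 2.71361856e-01,  9.62476970e-01, -9.08546727e-04],
       [ 1.00122895e-04, -9.72195550e-04, -9.99999522e-01]]), 'contact_force': array([-0.80500075, -0.22687031,  0.29266689]), 'ft_torque': array([ 0.00639293,  0.02504225, -0.01214053]), 'gripper_force': 0.0, 'width': 0.095183698988567}
```

View pics/top0.png

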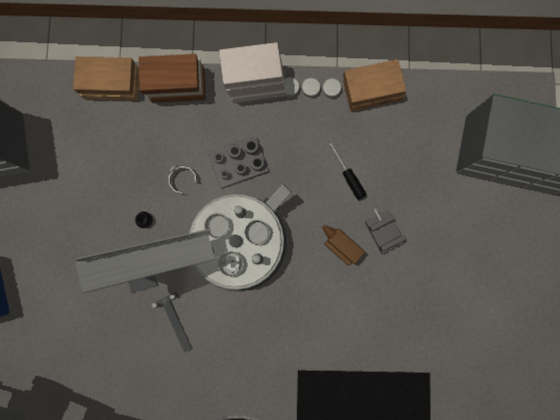

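View pics/scene0.png

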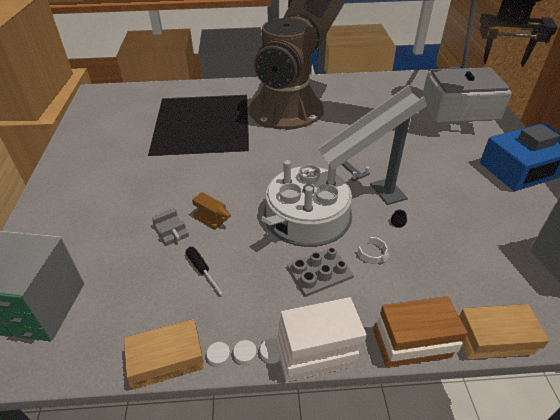

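The top view shows the drum centred near (237,242), with the chute coming in from the left. The full cup is at (231,264) and the next cup at about (219,226). post_a is near (258,259), post_b near (240,211), and the clip sticks out at (280,199). I'll zoom both views.

```bash
python3 - <<'E'
import cv2,numpy as np
a=cv2.imread("pics/top0.png")[180:300,180:300]; b=cv2.imread("pics/scene0.png")[145:245,255:365]
a=cv2.resize(a,(480,480),interpolation=cv2.INTER_CUBIC); 
cv2.imwrite("pics/topc.png",cv2.convertScaleAbs(cv2.resize(a,(600,600)),alpha=1.3)); cv2.imwrite("pics/scenec.png",cv2.resize(b,(660,600),interpolation=cv2.INTER_CUBIC))
E
```

```text
(no output)
```

View pics/topc.png

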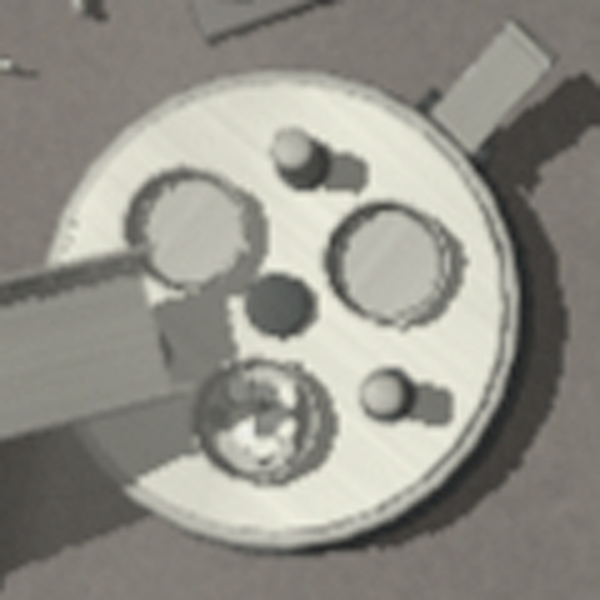

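View pics/scenec.png

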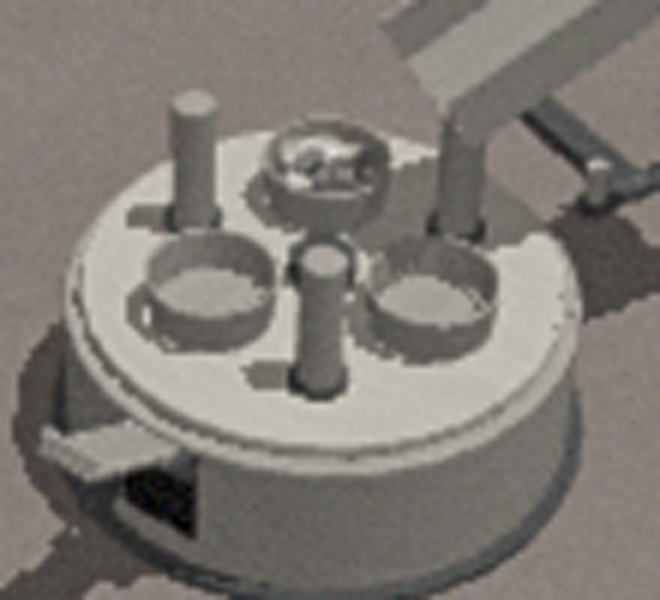

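```bash
cat > h.py <<'E'
from cell import *
import numpy as np
C={n:get_calibration(n) for n in("top","scene")}
def ray(n,u,v):
    c=C[n]; d=c["cam_to_world"][:3,:3]@np.linalg.solve(c["mtx"],[u,v,1]); return np.array(c["cam_to_world"])[:3,3],d
def T(u,v): return ray("top",180+u/5,180+v/5)
def S(u,v): return ray("scene",255+u/6,145+v/6)
def atz(r,z): o,d=r; return o+d*(z-o[2])/d[2]
def tri(a,b):
    s=np.linalg.lstsq(np.c_[a[1],-b[1]],b[0]-a[0],rcond=None)[0]; p=a[0]+s[0]*a[1]; q=b[0]+s[1]*b[1]; return (p+q)/2,np.linalg.norm(p-q)
E
python3 - <<'E'
from h import *
np.set_printoptions(precision=4,suppress=True)
a,ea=tri(T(386,390),S(195,105)); b,eb=tri(T(292,148),S(326,260)); print("a",a,ea,"b",b,eb)
e1=tri(T(512,22),S(45,432)); e2=tri(T(552,62),S(42,440)); print("clip",e1,e2, tri(T(532,42),S(58,452)))
c=atz(T(283,307),.078); c2=atz(S(322,300),.078); print("hub",c,c2)
# posts: a and b are 120deg apart, r=62 -> centre
for P in(a,b): print(np.linalg.norm((P-c)[:2]), np.degrees(np.arctan2(*(P-c)[1::-1])))
n=atz(T(192,228),.1); print("next",n, np.degrees(np.arctan2(*(n-c)[1::-1])),np.linalg.norm((n-c)[:2]))
l=[atz(T(*p),z) for p,z in (((148,262),.176),((196,385),.150),((150,312),.15))]; print("lip",l)
k=(atz(T(-0,305),.2),atz(T(0,435),.2));print(k)
# chute axis in top image from whole pic: far end corners (77,262),(83,291) z~.295
f=[atz(ray("top",*p),.295) for p in((77,262),(83,291))]; print("far",f,np.degrees(np.arctan2(*(np.mean(f,0)-c)[1::-1])))
base=atz(ray("top",143,283),0);print("leg",base,np.degrees(np.arctan2(*(base-c)[1::-1])))
E
```

```text
a [ 0.4766 -0.036   0.1373] 0.005653380155997769 b [0.575  0.0048 0.1372] 0.00470015211192522
clip (array([ 0.6333, -0.0938,  0.1132]), np.float64(0.013215665262260676)) (array([ 0.6193, -0.1032,  0.0958]), np.float64(0.0034170429850245744)) (array([ 0.6275, -0.096 ,  0.0972]), np.float64(0.00013600818867686435))
hub [0.5121 0.0092 0.078 ] [0.5303 0.0132 0.078 ]
0.057470591797125506 -128.0839672328197
0.06306254472094738 -3.9942384474389643
next [0.5438 0.0471 0.1   ] 49.99502090926208 0.049390247483883355
lip [array([0.5241, 0.0543, 0.176 ]), array([0.4768, 0.0369, 0.15  ]), array([0.5056, 0.0564, 0.15  ])]
(array([0.505 , 0.1066, 0.2   ]), array([0.4558, 0.1044, 0.2   ]))
far [array([0.4616, 0.2598, 0.295 ]), array([0.4133, 0.2463, 0.295 ])] 107.01661808887656
leg [0.4157 0.2279 0.    ] 113.77939040538908
```

```bash
python3 -m crank '[{"grip":0,"z":-0.17},{"grip":0,"z":-0.17},{"grip":0,"z":-0.17},{"grip":0,"z":-0.17},{"grip":0,"x":-0.2,"y":-0.235,"z":-0.17},{"grip":0,"x":-0.2,"y":-0.235,"z":-0.17},{"grip":0,"x":-0.2,"y":-0.235,"z":-0.17},{"grip":0,"x":-0.2,"y":-0.235,"z":-0.17},{"grip":0,"x":-0.2,"y":-0.235,"z":-0.17},{"grip":0,"x":-0.2,"y":-0.235,"z":-0.17},{"grip":0,"x":-0.2,"y":-0.235,"z":-0.17},{"grip":0,"x":-0.2,"y":-0.235,"z":-0.17}]'
cat >> h.py <<'E'
from scipy.spatial.transform import Rotation as Ro
def delta(pos,xang):
    o=get_obs(); R=o["tool_rot"]; a=np.radians(xang)
    x=np.array([np.cos(a),np.sin(a),0]); z=np.array([0,0,-1.]); W=np.c_[x,np.cross(z,x),z]
    return np.round(R.T@(np.array(pos)-o["tool_pos"]),4),np.round(Ro.from_matrix(R.T@W).as_rotvec(),3)
E
python3 -c "
from h import *
print(delta([.4548,-.0253,.30],143))"
```

```text
(array([-0.4446, -0.5258, -0.0714]), array([-0.001,  0.   ,  0.371]))validation failed for argument at $[0]...
```

```bash
python3 -m crank '[{"grip":0,"x":0,"y":0,"z":-0.17,"rx":0,"ry":0,"rz":0},{"grip":0,"x":0,"y":0,"z":-0.17,"rx":0,"ry":0,"rz":0},{"grip":0,"x":0,"y":0,"z":-0.17,"rx":0,"ry":0,"rz":0},{"grip":0,"x":-0.2,"y":-0.235,"z":-0.17,"rx":0,"ry":0,"rz":0},{"grip":0,"x":-0.2,"y":-0.235,"z":-0.17,"rx":0,"ry":0,"rz":0},{"grip":0,"x":-0.2,"y":-0.235,"z":-0.17,"rx":0,"ry":0,"rz":0},{"grip":0,"x":-0.2,"y":-0.235,"z":-0.17,"rx":0,"ry":0,"rz":0},{"grip":0,"x":-0.2,"y":-0.235,"z":-0.17,"rx":0,"ry":0,"rz":0},{"grip":0,"x":-0.2,"y":-0.235,"z":-0.17,"rx":0,"ry":0,"rz":0},{"grip":0,"x":-0.2,"y":-0.235,"z":-0.17,"rx":0,"ry":0,"rz":0}]'
python3 -c "
from h import *
print(delta([.4548,-.0253,.30],143))"
```

```text
clock: 1.1
tool_pos: [0.2994, 0.3178, 0.3991]
tool_rot: [[-0.962, 0.274, 0.001], [0.274, 0.962, -0.0], [-0.001, 0.0, -1.0]]
contact_force: [0.8, 1.0, -0.1]
width: 0.0203
gripper_force: 0.0
(array([-0.2435, -0.2873,  0.0993]), array([0.   , 0.001, 0.368]))
```

```bash
python3 -m crank '[{"grip":0,"x":-0.244,"y":-0.287,"z":0,"rx":0,"ry":0,"rz":0.368},{"grip":0,"x":-0.244,"y":-0.287,"z":0,"rx":0,"ry":0,"rz":0.368},{"grip":0,"x":-0.244,"y":-0.287,"z":0,"rx":0,"ry":0,"rz":0.368},{"grip":0,"x":-0.244,"y":-0.287,"z":0,"rx":0,"ry":0,"rz":0.368},{"grip":0,"x":-0.244,"y":-0.287,"z":0,"rx":0,"ry":0,"rz":0.368},{"grip":0,"x":-0.244,"y":-0.287,"z":0,"rx":0,"ry":0,"rz":0.368},{"grip":0,"x":-0.244,"y":-0.287,"z":0,"rx":0,"ry":0,"rz":0.368},{"grip":0,"x":-0.244,"y":-0.287,"z":0.1,"rx":0,"ry":0,"rz":0.368},{"grip":0,"x":-0.244,"y":-0.287,"z":0.1,"rx":0,"ry":0,"rz":0.368},{"grip":0,"x":-0.244,"y":-0.287,"z":0.1,"rx":0,"ry":0,"rz":0.368},{"grip":0,"x":-0.244,"y":-0.287,"z":0.1,"rx":0,"ry":0,"rz":0.368}]'
python3 - <<'E'
from h import *
import cv2
c=get_calibration("wrist");print(c)
im=camera("wrist");cv2.imwrite("pics/w1.png",im[:,:,::-1])
print(delta([.4548,-.0253,.119],143))
E
```

```text
clock: 2.2
tool_pos: [0.4555, -0.021, 0.299]
tool_rot: [[-0.8, 0.6, -0.002], [0.6, 0.8, 0.001], [0.002, -0.0, -1.0]]
contact_force: [0.4, 0.5, 0.9]
width: 0.0005
gripper_force: 0.0
{'mtx': array([[325.1922621 ,   0.        , 274.79113188],
       [  0.        , 325.1922621 , 212.94778396],
       [  0.        ,   0.        ,   1.        ]]), 'cam_to_world': array([[ 5.99176348e-01,  7.70919459e-01,  2.16034467e-01,
         3.95085658e-01],
       [ 8.00616961e-01, -5.76805707e-01, -1.62196354e-01,
         2.52404377e-02],
       [-4.30412140e-04,  2.70145078e-01, -9.62819532e-01,
         4.54392254e-01],
       [ 0.00000000e+00,  0.00000000e+00,  0.00000000e+00,
         1.00000000e+00]])}
(array([-0.0017, -0.0044,  0.1812]), array([0.001, 0.001, 0.003]))
```

View pics/w1.png

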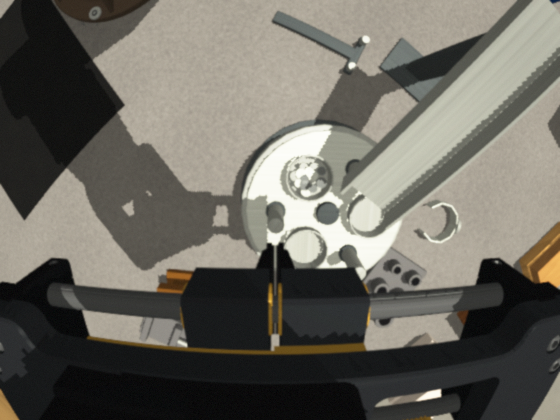

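The wrist view shows post_a's top at about (277,208), the full cup at (308,177), the hub knob at (327,213), post_b at (347,252) and the chute lip at (350,195). I'll check these against my model.

```bash
cat >> h.py <<'E'
def wproj(P):
    c=get_calibration("wrist"); M=np.linalg.inv(c["cam_to_world"]); p=M[:3,:3]@P+M[:3,3]
    th=np.arctan2(np.hypot(p[0],p[1]),p[2]); k=th/np.hypot(p[0],p[1]); m=c["mtx"]; return m[0,2]+m[0,0]*k*p[0], m[1,2]+m[1,1]*k*p[1]
E
python3 - <<'E'
from h import *
import cv2
im=cv2.imread("pics/w1.png"); h=np.array([.513,.012,0])
def P(r,a,z): return h+np.array([r*np.cos(np.radians(a)),r*np.sin(np.radians(a)),z])
for q in (P(62,-127,140),P(62,-7,140),P(50,53,100),P(50,173,100),P(50,-67,100)): pass
big=cv2.resize(im[100:300,200:430],None,fx=3.4,fy=3,interpolation=cv2.INTER_CUBIC)
big=cv2.resize(im[105:300,200:430],None,fx=3,fy=3,interpolation=cv2.INTER_CUBIC)
for q in [P(.062,-127,.14),P(.062,-7,.14),P(.05,53,.1),P(.05,173,.1),P(.05,-67,.1),P(0,0,.078),P(.045,107.5,.15)]+[P(.098,t,.078) for t in range(0,360,15)]+[P(.05+.027*np.cos(t),173,.1)+0*t for t in(0,3.14)]:
    u,v=wproj(q); cv2.circle(big,(int((u-200)*3),int((v-105)*3)),3,(0,0,255),-1)
cv2.imwrite("pics/w1o.png",big)
E
```

```text
(no output)
```

View pics/w1o.png

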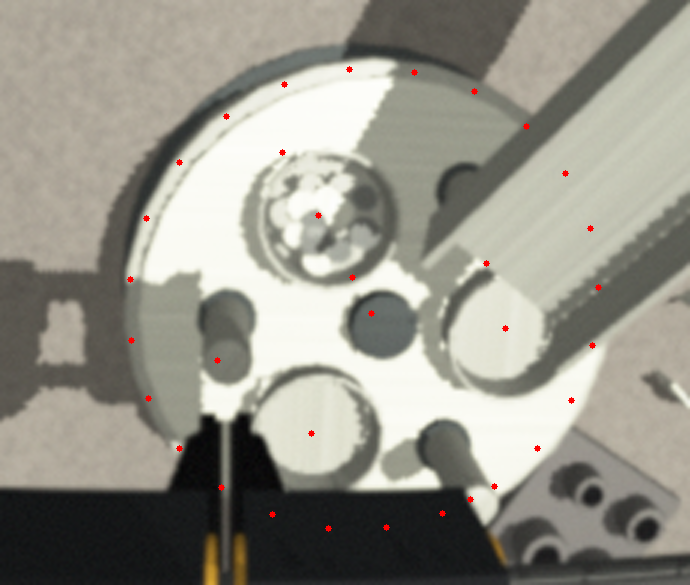

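```bash
python3 -m crank '[{"grip":0,"x":0,"y":-0.002,"z":0.09,"rx":0,"ry":0,"rz":0},{"grip":0,"x":0,"y":-0.002,"z":0.14,"rx":0,"ry":0,"rz":0},{"grip":0,"x":0,"y":-0.002,"z":0.18,"rx":0,"ry":0,"rz":0},{"grip":0,"x":0,"y":-0.002,"z":0.18,"rx":0,"ry":0,"rz":0},{"grip":0,"x":0,"y":-0.002,"z":0.18,"rx":0,"ry":0,"rz":0}]'
cat >> h.py <<'E'
H=np.array([.514,.0135])
def arc(phi,back=.019):  # TCP to push post_a at angle phi (deg)
    a=np.radians(phi); er=np.array([np.cos(a),np.sin(a)]); et=np.array([-er[1],er[0]])
    return [*(H+.062*er-back*et),.119]
E
python3 - <<'E'
from h import *
for p in range(-125,-60,10): print(p,*delta(arc(p),p+270))
E
```

```text
clock: 2.75
tool_pos: [0.4553, -0.0221, 0.1177]
tool_rot: [[-0.8, 0.599, 0.0], [0.599, 0.8, 0.001], [0.0, 0.001, -1.0]]
contact_force: [2.5, 0.6, 0.6]
width: 0.0004
gripper_force: 0.0
-125 [-0.0086  0.0011 -0.0013] [ 0.001 -0.    -0.032]
-115 [-0.0197 -0.0009 -0.0013] [ 0.001  0.    -0.206]
-105 [-0.031  -0.001  -0.0013] [ 0.001  0.    -0.381]
-95 [-0.0422  0.001  -0.0013] [ 0.001  0.    -0.555]
-85 [-0.0528  0.0048 -0.0013] [ 0.001  0.    -0.73 ]
-75 [-0.0626  0.0104 -0.0013] [ 0.001  0.    -0.905]
-65 [-0.0713  0.0176 -0.0013] [ 1.000e-03  0.000e+00 -1.079e+00]
```

```bash
python3 -m crank '[{"grip":0,"x":-0.0086,"y":0.001,"z":-0.001,"rx":0,"ry":0,"rz":-0.032},{"grip":0,"x":-0.012,"y":0,"z":-0.001,"rx":0,"ry":0,"rz":-0.085},{"grip":0,"x":-0.016,"y":-0.0005,"z":-0.001,"rx":0,"ry":0,"rz":-0.145},{"grip":0,"x":-0.0197,"y":-0.001,"z":-0.001,"rx":0,"ry":0,"rz":-0.206},{"grip":0,"x":-0.0235,"y":-0.001,"z":-0.001,"rx":0,"ry":0,"rz":-0.265},{"grip":0,"x":-0.027,"y":-0.001,"z":-0.001,"rx":0,"ry":0,"rz":-0.32},{"grip":0,"x":-0.031,"y":-0.001,"z":-0.001,"rx":0,"ry":0,"rz":-0.381},{"grip":0,"x":-0.034,"y":-0.0005,"z":-0.001,"rx":0,"ry":0,"rz":-0.43},{"grip":0,"x":-0.037,"y":0,"z":-0.001,"rx":0,"ry":0,"rz":-0.475},{"grip":0,"x":-0.039,"y":0,"z":-0.001,"rx":0,"ry":0,"rz":-0.505},{"grip":0,"x":-0.039,"y":0,"z":-0.001,"rx":0,"ry":0,"rz":-0.505}]'
python3 - <<'E'
from h import *
import cv2
o=get_obs();R=o["tool_rot"];print("xang",np.degrees(np.arctan2(R[1,0],R[0,0]))-270, R.T@o["contact_force"])
cv2.imwrite("pics/w2.png",camera("wrist")[:,:,::-1]);cv2.imwrite("pics/t2.png",camera("top")[:,:,::-1])
for p in range(-98,-76,2): print(p,*delta(arc(p),p+270))
E
```

```text
clock: 3.85
tool_pos: [0.487, -0.0459, 0.1218]
tool_rot: [[-0.991, 0.136, 0.004], [0.136, 0.991, -0.001], [-0.004, -0.0, -1.0]]
contact_force: [0.5, -0.8, -0.8]
width: 0.0003
gripper_force: 0.0
xang -97.80965316449343 [-0.60176774 -0.75782195  0.79270463]
-98 [-0.0001  0.0006  0.0021] [-0.     0.003  0.002]
-96 [-0.0023  0.      0.0021] [-0.     0.003 -0.033]
-94 [-0.0045 -0.0005  0.0022] [-0.     0.003 -0.068]
-92 [-0.0067 -0.001   0.0022] [-0.     0.003 -0.103]
-90 [-0.0089 -0.0014  0.0022] [-0.     0.003 -0.138]
-88 [-0.0112 -0.0017  0.0022] [-0.     0.003 -0.173]
-86 [-0.0134 -0.002   0.0022] [-0.     0.003 -0.208]
-84 [-0.0157 -0.0021  0.0022] [-0.     0.003 -0.243]
-82 [-0.0179 -0.0022  0.0022] [-0.001  0.003 -0.277]
-80 [-0.0202 -0.0022  0.0022] [-0.001  0.003 -0.312]
-78 [-0.0225 -0.0022  0.0022] [-0.001  0.003 -0.347]
```

View pics/w2.png

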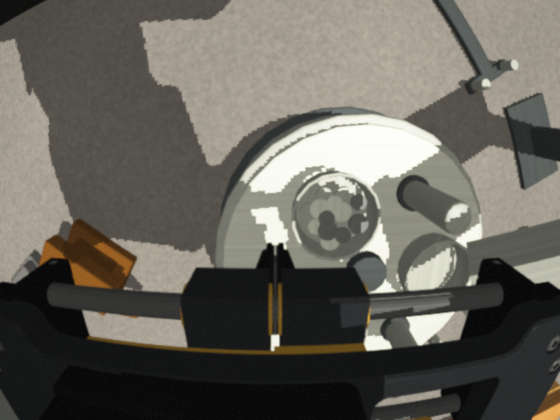

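The turret is following: the full cup has moved to (336,213) and post_c is clear of the chute. I'll continue in small steps and feel for the hump.

```bash
python3 -m crank '[{"grip":0,"x":-0.0011,"y":0,"z":0.001,"rx":0,"ry":0,"rz":-0.017},{"grip":0,"x":-0.0022,"y":-0.0005,"z":0.001,"rx":0,"ry":0,"rz":-0.035},{"grip":0,"x":-0.0033,"y":-0.0005,"z":0.001,"rx":0,"ry":0,"rz":-0.052},{"grip":0,"x":-0.0045,"y":-0.0005,"z":0.001,"rx":0,"ry":0,"rz":-0.07}]'
python3 -m crank '[{"grip":0,"x":-0.0011,"y":0,"z":0,"rx":0,"ry":0,"rz":-0.017},{"grip":0,"x":-0.0022,"y":0,"z":0,"rx":0,"ry":0,"rz":-0.035}]'
python3 - <<'E'
from h import *
o=get_obs();R=o["tool_rot"];print("xang",np.degrees(np.arctan2(R[1,0],R[0,0]))-270, R.T@o["contact_force"])
E
```

```text
clock: 4.35
tool_pos: [0.4897, -0.0475, 0.1186]
tool_rot: [[-0.998, 0.066, -0.0], [0.066, 0.998, 0.0], [0.0, -0.0, -1.0]]
contact_force: [-1.9, -0.8, -0.4]
width: 0.0004
gripper_force: 0.7
clock: 4.55
tool_pos: [0.4919, -0.0476, 0.1185]
tool_rot: [[-1.0, 0.031, -0.0], [0.031, 1.0, 0.0], [0.0, 0.0, -1.0]]
contact_force: [-0.8, -0.7, -0.3]
width: 0.0005
gripper_force: 0.6
xang -91.7993812020884 [ 0.75460324 -0.71913556  0.34094522]
```

```bash
for i in 1 2; do python3 -m crank '[{"grip":0,"x":-0.0011,"y":0,"z":0,"rx":0,"ry":0,"rz":-0.017},{"grip":0,"x":-0.0022,"y":0.0001,"z":0,"rx":0,"ry":0,"rz":-0.035}]' | egrep "pos|force"; done
python3 -c "
from h import *
for p in(-88,-86,-84,-82): print(p,*delta(arc(p),p+270))"
```

```text
tool_pos: [0.4941, -0.0476, 0.1186]
contact_force: [-1.1, -1.3, -0.9]
gripper_force: 0.6
tool_pos: [0.4955, -0.0475, 0.1185]
contact_force: [-9.4, -6.1, 4.8]
gripper_force: 4.8
-88 [-0.0016 -0.0017 -0.0005] [ 0.    -0.002  0.004]
-86 [-0.0038 -0.0023 -0.0005] [ 0.    -0.002 -0.031]
-84 [-0.006  -0.0028 -0.0005] [ 0.    -0.002 -0.066]
-82 [-0.0082 -0.0033 -0.0005] [ 0.    -0.002 -0.101]
```

```bash
for i in 1 2; do python3 -m crank '[{"grip":0,"x":-0.0011,"y":-0.0005,"z":0,"rx":0,"ry":0,"rz":-0.017},{"grip":0,"x":-0.0022,"y":-0.001,"z":0,"rx":0,"ry":0,"rz":-0.035}]' | egrep "pos|force"; done
python3 -c "
from h import *
for p in(-86,-84,-82,-80,-78): print(p,*delta(arc(p),p+270))"
```

```text
tool_pos: [0.4963, -0.0481, 0.1185]
contact_force: [-12.4, -1.7, 9.1]
gripper_force: 6.6
tool_pos: [0.4993, -0.0488, 0.1185]
contact_force: [-6.0, 1.3, 3.1]
gripper_force: 3.3
-86 [ 0.     -0.0008 -0.0005] [ 0.001 -0.003  0.039]
-84 [-0.0021 -0.0016 -0.0005] [ 0.001 -0.003  0.004]
-82 [-0.0043 -0.0022 -0.0005] [ 0.001 -0.003 -0.031]
-80 [-0.0065 -0.0027 -0.0005] [ 0.001 -0.003 -0.066]
-78 [-0.0087 -0.0032 -0.0005] [ 0.001 -0.003 -0.101]
```

```bash
for i in 1 2; do python3 -m crank '[{"grip":0,"x":-0.0011,"y":-0.0003,"z":0,"rx":0,"ry":0,"rz":-0.017},{"grip":0,"x":-0.0011,"y":-0.0003,"z":0,"rx":0,"ry":0,"rz":-0.017}]' | egrep "pos|force"; done
python3 - <<'E'
from h import *
import cv2
cv2.imwrite("pics/t3.png",camera("top")[:,:,::-1])
E
```

```text
tool_pos: [0.5019, -0.0493, 0.1186]
contact_force: [-0.8, 1.0, -0.7]
gripper_force: 0.4
tool_pos: [0.5035, -0.0496, 0.1187]
contact_force: [0.3, 0.8, 0.2]
gripper_force: 0.0
```

```bash
python3 -m crank '[{"grip":0,"x":0.006,"y":0,"z":0,"rx":0,"ry":0,"rz":0},{"grip":0,"x":0.006,"y":0,"z":0,"rx":0,"ry":0,"rz":0},{"grip":0,"x":0.006,"y":0,"z":-0.15,"rx":0,"ry":0,"rz":0},{"grip":0,"x":0.006,"y":0,"z":-0.15,"rx":0,"ry":0,"rz":0},{"grip":0,"x":0.006,"y":0,"z":-0.15,"rx":0,"ry":0,"rz":0},{"grip":0,"x":0.006,"y":0,"z":-0.15,"rx":0,"ry":0,"rz":0},{"grip":0,"x":0.006,"y":-0.15,"z":-0.15,"rx":0,"ry":0,"rz":0},{"grip":0,"x":0.006,"y":-0.15,"z":-0.15,"rx":0,"ry":0,"rz":0},{"grip":0,"x":0.006,"y":-0.15,"z":-0.15,"rx":0,"ry":0,"rz":0},{"grip":0,"x":0.006,"y":-0.15,"z":-0.15,"rx":0,"ry":0,"rz":0}]'
python3 - <<'E'
from h import *
import cv2
t=camera("top");s=camera("scene");cv2.imwrite("pics/t4.png",t[:,:,::-1])
A=cv2.resize(t[180:300,180:300],(400,400),interpolation=cv2.INTER_CUBIC);B=cv2.resize(s[145:245,255:355],(400,400),interpolation=cv2.INTER_CUBIC)
cv2.imwrite("pics/c4.png",np.hstack([A,B])[:,:,::-1])
E
```

```text
clock: 6.8
tool_pos: [0.5184, -0.2036, 0.2676]
tool_rot: [[-0.991, -0.137, -0.0], [-0.137, 0.991, -0.001], [0.0, -0.001, -1.0]]
contact_force: [-1.6, 0.5, -0.6]
width: 0.0008
gripper_force: 0.0
```

View pics/c4.png

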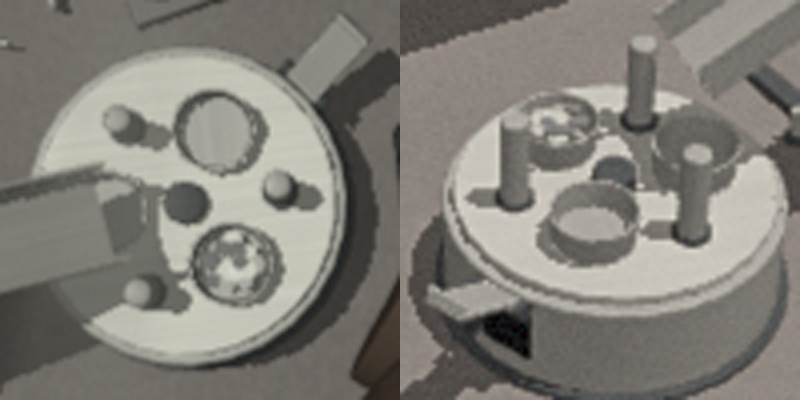

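The turret is let go. In the left crop the posts stand at a(280,186), b(120,120) and c(143,291), and the next cup is under the lip with the clip still up. I'll compute the angles and the clip approach.

```bash
python3 - <<'E'
from h import *
np.set_printoptions(precision=4,suppress=True)
def q(u,v,z): return atz(ray("top",180+u/3.333,180+v/3.333),z)
a,b,c=[q(*p,.139)[:2] for p in((280,186),(120,120),(143,291))]
h=(a+b+c)/3; print("hub",h)
for n,p,o in(("a",a,180),("b",b,60),("c",c,-60)): d=p-h; print(n,np.linalg.norm(d),(np.degrees(np.arctan2(d[1],d[0]))+o)%360)
# clip end corners, top image (crop) and scene crop
S4=lambda u,v: ray("scene",255+u/4,145+v/4)
T4=lambda u,v: ray("top",180+u/3.333,180+v/3.333)
print(tri(T4(344,15),S4(430,291)), tri(T4(369,40),S4(448,318)))
far=[atz(ray("top",*p),.30)[:2] for p in((77,262),(83,291))]
d=np.mean(far,0)-h; print("chute",np.degrees(np.arctan2(d[1],d[0])),far)
er=np.array([np.cos(np.radians(-42.5)),np.sin(np.radians(-42.5))]); print("clip hinge",h+.11*er,"end",h+.156*er,"r200",h+.2*er)
E
```

```text
hub [0.5128 0.0087]
a 0.06100017712542069 98.47479676381106
b 0.06153149974469059 99.40162094445893
c 0.06040734309879152 99.37667411870368
(array([0.6569, 0.0069, 0.1412]), np.float64(0.19934902668045987)) (array([0.6515, 0.0044, 0.1243]), np.float64(0.22985306508518014))
chute 107.2477146553484 [array([0.4616, 0.2577]), array([0.4136, 0.2443])]
clip hinge [ 0.5939 -0.0656] end [ 0.6278 -0.0967] r200 [ 0.6603 -0.1264]
```

The turret is about 8° short of 0, with the cup about 7 mm off the chute mouth. That is inside the click window, and I felt the drop. Next is the clip.

```bash
python3 - <<'E'
from h import *
e=np.array([np.cos(np.radians(-42.5)),np.sin(np.radians(-42.5))]); h=np.array([.513,.0095])
print(delta([*(h+.158*e),.144],137.5))
E
```

```text
(array([-0.125 ,  0.0857,  0.1237]), array([ 0.001, -0.001,  0.881]))
```

```bash
python3 -m crank '[{"grip":0,"x":-0.125,"y":0.086,"z":0,"rx":0,"ry":0,"rz":0.88},{"grip":0,"x":-0.125,"y":0.086,"z":0,"rx":0,"ry":0,"rz":0.88},{"grip":0,"x":-0.125,"y":0.086,"z":0,"rx":0,"ry":0,"rz":0.88},{"grip":0,"x":-0.125,"y":0.086,"z":0,"rx":0,"ry":0,"rz":0.88},{"grip":0,"x":-0.125,"y":0.086,"z":0,"rx":0,"ry":0,"rz":0.88},{"grip":0,"x":-0.125,"y":0.086,"z":0,"rx":0,"ry":0,"rz":0.88},{"grip":0,"x":-0.125,"y":0.086,"z":0.05,"rx":0,"ry":0,"rz":0.88},{"grip":0,"x":-0.125,"y":0.086,"z":0.1,"rx":0,"ry":0,"rz":0.88},{"grip":0,"x":-0.125,"y":0.086,"z":0.124,"rx":0,"ry":0,"rz":0.88},{"grip":0,"x":-0.125,"y":0.086,"z":0.124,"rx":0,"ry":0,"rz":0.88}]'
python3 - <<'E'
from h import *
import cv2
e=np.array([np.cos(np.radians(-42.5)),np.sin(np.radians(-42.5))]); h=np.array([.513,.0095])
print(delta([*(h+.158*e),.049],137.5))
s=camera("scene");cv2.imwrite("pics/s5.png",cv2.resize(s[130:260,210:370],(800,600))[:,:,::-1])
E
```

```text
clock: 7.9
tool_pos: [0.628, -0.0942, 0.1412]
tool_rot: [[-0.74, 0.672, -0.006], [0.672, 0.74, 0.002], [0.006, -0.003, -1.0]]
contact_force: [0.1, 0.3, -0.8]
width: 0.0004
gripper_force: 0.0
(array([-0.0037, -0.001 ,  0.0922]), array([-0.003, -0.006,  0.004]))
```

View pics/s5.png

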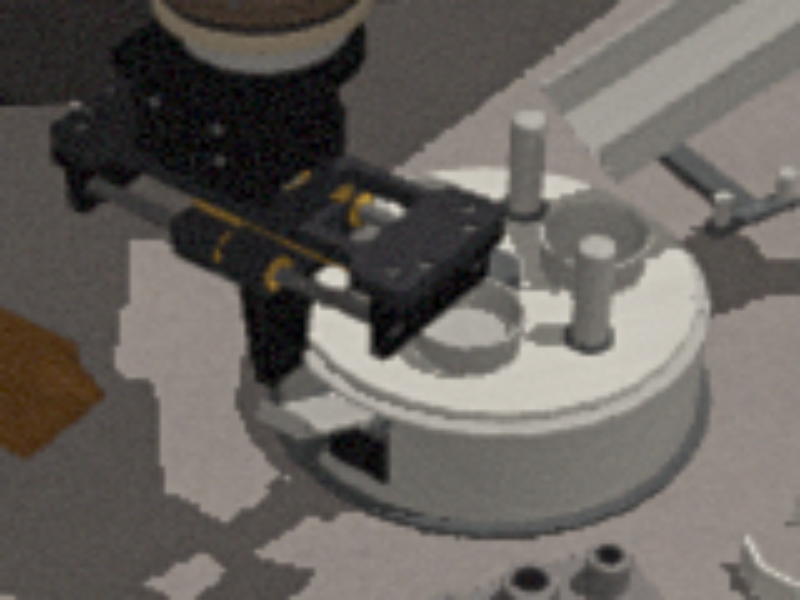

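The closed fingers at (275,340) stand right above the clip's free end at (275,400), so I'll push down and then in.

```bash
python3 -m crank '[{"grip":0,"x":-0.003,"y":-0.001,"z":0.02,"rx":0,"ry":0,"rz":0},{"grip":0,"x":-0.003,"y":-0.001,"z":0.035,"rx":0,"ry":0,"rz":0},{"grip":0,"x":-0.003,"y":-0.001,"z":0.05,"rx":0,"ry":0,"rz":0},{"grip":0,"x":-0.003,"y":-0.001,"z":0.065,"rx":0,"ry":0,"rz":0},{"grip":0,"x":-0.003,"y":-0.001,"z":0.08,"rx":0,"ry":0,"rz":0},{"grip":0,"x":-0.003,"y":-0.001,"z":0.092,"rx":0,"ry":0,"rz":0},{"grip":0,"x":-0.003,"y":-0.001,"z":0.092,"rx":0,"ry":0,"rz":0}]'
python3 -m crank '[{"grip":0,"x":0.006,"y":0,"z":0.003,"rx":0,"ry":0,"rz":0},{"grip":0,"x":0.012,"y":0,"z":0.006,"rx":0,"ry":0,"rz":0},{"grip":0,"x":0.018,"y":0,"z":0.009,"rx":0,"ry":0,"rz":0},{"grip":0,"x":0.022,"y":0,"z":0.009,"rx":0,"ry":0,"rz":0},{"grip":0,"x":0.022,"y":0,"z":0.009,"rx":0,"ry":0,"rz":0}]'
python3 - <<'E'
from h import *
import cv2
o=get_obs();print(np.linalg.norm(o["tool_pos"][:2]-[.513,.0095]),o["tool_rot"].T@o["contact_force"])
s=camera("scene");cv2.imwrite("pics/s6.png",cv2.resize(s[130:260,210:370],(800,600))[:,:,::-1])
E
```

```text
clock: 8.65
tool_pos: [0.6306, -0.0986, 0.0507]
tool_rot: [[-0.739, 0.673, -0.003], [0.673, 0.739, 0.001], [0.003, -0.001, -1.0]]
contact_force: [0.4, 0.4, 0.2]
width: 0.0007
gripper_force: 0.0
clock: 9.15
tool_pos: [0.6147, -0.0836, 0.0438]
tool_rot: [[-0.74, 0.673, -0.0], [0.673, 0.74, 0.0], [0.0, -0.0, -1.0]]
contact_force: [-0.6, -0.1, -0.0]
width: 0.0004
gripper_force: 0.0
0.13784014506856843 [ 0.36806552 -0.42306166  0.002991  ]
```

Inner face is at r≈0.128. I'll keep pressing in and watch the force.

```bash
python3 -m crank '[{"grip":0,"x":0.003,"y":0,"z":0,"rx":0,"ry":0,"rz":0},{"grip":0,"x":0.006,"y":0,"z":0,"rx":0,"ry":0,"rz":0},{"grip":0,"x":0.008,"y":0,"z":0,"rx":0,"ry":0,"rz":0},{"grip":0,"x":0.008,"y":0,"z":0,"rx":0,"ry":0,"rz":0}]' | egrep "pos|force"
for i in 1 2; do python3 -m crank '[{"grip":0,"x":0.002,"y":0,"z":0,"rx":0,"ry":0,"rz":0},{"grip":0,"x":0.002,"y":0,"z":0,"rx":0,"ry":0,"rz":0}]' | egrep "pos|force"; done
python3 - <<'E'
from h import *
import cv2
o=get_obs();print(np.linalg.norm(o["tool_pos"][:2]-[.513,.0095]),o["tool_rot"].T@o["contact_force"])
s=camera("scene");cv2.imwrite("pics/s7.png",cv2.resize(s[130:260,210:370],(800,600))[:,:,::-1])
E
```

```text
tool_pos: [0.609, -0.0785, 0.0436]
contact_force: [0.3, 0.2, 0.3]
gripper_force: 0.1
tool_pos: [0.6076, -0.0772, 0.0436]
contact_force: [0.5, -1.3, -0.5]
gripper_force: 0.2
tool_pos: [0.6061, -0.0759, 0.0436]
contact_force: [0.1, -0.1, -1.2]
gripper_force: 0.2
0.12631077326856688 [-0.16337063 -0.02797161  1.16833419]
```

View pics/s7.png

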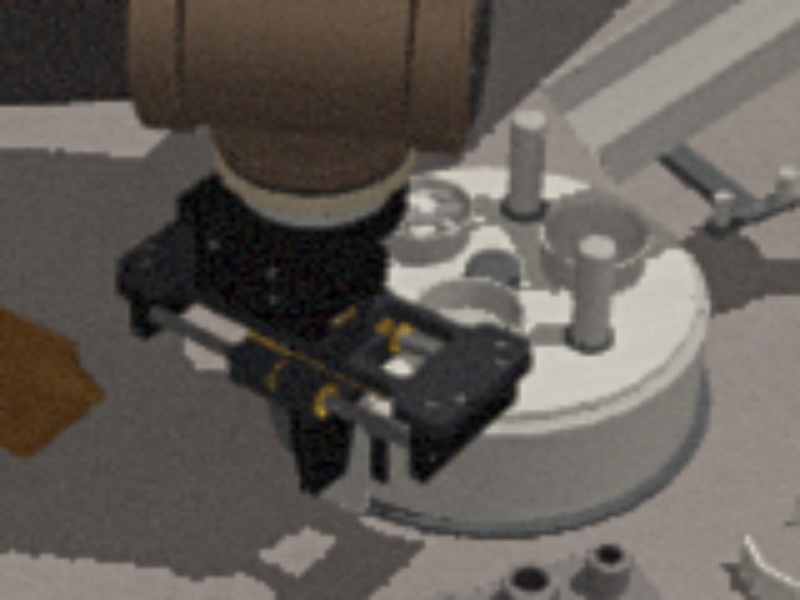

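The clip strap at (355,470) is hanging nearly vertical behind the fingers. I'll press on until the force rises.

```bash
for i in 1 2 3 4; do python3 -m crank '[{"grip":0,"x":0.0015,"y":0,"z":0,"rx":0,"ry":0,"rz":0},{"grip":0,"x":0.0015,"y":0,"z":0,"rx":0,"ry":0,"rz":0}]' | egrep "pos|force"; done
```

```text
tool_pos: [0.606, -0.0757, 0.0437]
contact_force: [4.8, -5.4, -3.9]
gripper_force: 3.4
tool_pos: [0.606, -0.0756, 0.0437]
contact_force: [8.6, -11.6, -7.7]
gripper_force: 7.1
tool_pos: [0.6059, -0.0756, 0.0438]
contact_force: [14.2, -17.0, -11.9]
gripper_force: 10.9
tool_pos: [0.606, -0.0755, 0.0439]
contact_force: [18.1, -22.4, -15.2]
gripper_force: 14.6
```

```bash
python3 -m crank '[{"grip":0,"x":-0.03,"y":0,"z":0,"rx":0,"ry":0,"rz":0},{"grip":0,"x":-0.05,"y":0,"z":0,"rx":0,"ry":0,"rz":0},{"grip":0,"x":-0.05,"y":0,"z":-0.05,"rx":0,"ry":0,"rz":0},{"grip":0,"x":-0.05,"y":0,"z":-0.1,"rx":0,"ry":0,"rz":0},{"grip":0,"x":-0.05,"y":0,"z":-0.15,"rx":0,"ry":0,"rz":0},{"grip":0,"x":-0.05,"y":0,"z":-0.15,"rx":0,"ry":0,"rz":0}]' 
python3 - <<'E'
from h import *
import cv2
s=camera("scene");t=camera("top")
f=dict(interpolation=cv2.INTER_CUBIC)
cv2.imwrite("pics/s8.png",np.hstack([cv2.resize(s[170:245,250:325],(400,400),**f),cv2.resize(t[160:280,200:320],(400,400),**f)])[:,:,::-1])
E
```

```text
clock: 11.45
tool_pos: [0.6409, -0.1061, 0.2006]
tool_rot: [[-0.739, 0.673, 0.01], [0.673, 0.739, -0.002], [-0.009, 0.005, -1.0]]
contact_force: [-0.3, -1.1, 0.1]
width: 0.0003
gripper_force: 0.0
```

View pics/s8.png

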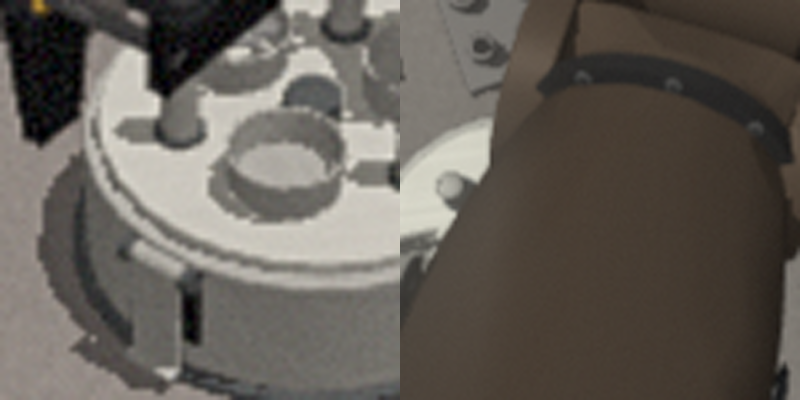

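```bash
python3 - <<'E'
from h import *
c=C["scene"];M=np.linalg.inv(c["cam_to_world"]);h=np.array([.513,.0105,0])
a=np.radians(-42.6);e=np.array([np.cos(a),np.sin(a),0]);t=np.array([-e[1],e[0],0])
def pj(r,s,z):
    p=M[:3,:3]@(h+r*e+s*t+[0,0,z])+M[:3,3]; u=c["mtx"]@p/p[2]; return ((u[0]-250)*5.333).round(),((u[1]-170)*5.333).round()
print("hinge",pj(.114,-.013,.066),pj(.114,.013,.066))
for th in(0,.09,.25):
  for s in(-.013,.013): print(th,s,"lip",pj(.110+.058*np.sin(th)+.008*np.cos(th),s,.066-.058*np.cos(th)+.008*np.sin(th)))
E
```

```text
hinge (np.float64(122.0), np.float64(253.0)) (np.float64(169.0), np.float64(280.0))
0 -0.013 lip (np.float64(119.0), np.float64(351.0))
0 0.013 lip (np.float64(164.0), np.float64(378.0))
0.09 -0.013 lip (np.float64(111.0), np.float64(356.0))
0.09 0.013 lip (np.float64(157.0), np.float64(383.0))
0.25 -0.013 lip (np.float64(98.0), np.float64(364.0))
0.25 0.013 lip (np.float64(144.0), np.float64(390.0))
```

The clip hangs by the wall with the end within about 0.1 rad of home, so the tooth is in the slot. The fingers may have stopped on the hinge barrel, so I'll press once more low at its end, with the tool tilted.

```bash
python3 -m crank '[{"grip":0,"x":0,"y":0,"z":0.05,"rx":0,"ry":0.1,"rz":0},{"grip":0,"x":0,"y":0,"z":0.1,"rx":0,"ry":0.25,"rz":0},{"grip":0,"x":0,"y":0,"z":0.14,"rx":0,"ry":0.25,"rz":0},{"grip":0,"x":0,"y":0,"z":0.174,"rx":0,"ry":0.25,"rz":0},{"grip":0,"x":0.01,"y":0,"z":0.176,"rx":0,"ry":0.25,"rz":0},{"grip":0,"x":0.025,"y":0,"z":0.176,"rx":0,"ry":0.25,"rz":0},{"grip":0,"x":0.034,"y":0,"z":0.176,"rx":0,"ry":0.25,"rz":0},{"grip":0,"x":0.034,"y":0,"z":0.176,"rx":0,"ry":0.25,"rz":0}]' | egrep "pos|rot|force"
```

```text
tool_pos: [0.6123, -0.0819, 0.0166]
tool_rot: [[-0.716, 0.673, -0.186], [0.652, 0.74, 0.167], [0.25, -0.001, -0.968]]
contact_force: [-0.2, 0.6, 0.6]
gripper_force: 0.4
```

```bash
python3 -m crank '[{"grip":0,"x":0.0015,"y":0,"z":-0.006,"rx":0,"ry":0,"rz":0},{"grip":0,"x":0.0015,"y":0,"z":-0.006,"rx":0,"ry":0,"rz":0},{"grip":0,"x":0.0035,"y":0,"z":-0.0055,"rx":0,"ry":0,"rz":0},{"grip":0,"x":0.0035,"y":0,"z":-0.0055,"rx":0,"ry":0,"rz":0}]' | egrep "pos|force"
for i in 1 2 3; do python3 -m crank '[{"grip":0,"x":0.002,"y":0,"z":0.0005,"rx":0,"ry":0,"rz":0},{"grip":0,"x":0.002,"y":0,"z":0.0005,"rx":0,"ry":0,"rz":0}]' | egrep "pos|force"; done
```

```text
tool_pos: [0.6119, -0.0813, 0.0236]
contact_force: [0.0, -0.2, 0.1]
gripper_force: 0.0
tool_pos: [0.6104, -0.0798, 0.0237]
contact_force: [-0.6, -0.1, 0.0]
gripper_force: 0.0
tool_pos: [0.6092, -0.0786, 0.024]
contact_force: [1.3, -0.4, 0.7]
gripper_force: 0.5
tool_pos: [0.608, -0.0774, 0.0242]
contact_force: [2.2, -2.5, 2.6]
gripper_force: 2.1
```

```bash
for i in 1 2 3; do python3 -m crank '[{"grip":0,"x":0.002,"y":0,"z":0.0005,"rx":0,"ry":0,"rz":0},{"grip":0,"x":0.002,"y":0,"z":0.0005,"rx":0,"ry":0,"rz":0}]' | egrep "pos|force"; done
```

```text
tool_pos: [0.6075, -0.0768, 0.0242]
contact_force: [6.6, -6.0, 0.5]
gripper_force: 5.3
tool_pos: [0.607, -0.0764, 0.0243]
contact_force: [10.4, -11.0, -1.6]
gripper_force: 8.1
tool_pos: [0.6067, -0.076, 0.0244]
contact_force: [13.6, -15.9, -3.1]
gripper_force: 11.0
```

```bash
for i in 1 2; do python3 -m crank '[{"grip":0,"x":0.002,"y":0,"z":0.0005,"rx":0,"ry":0,"rz":0},{"grip":0,"x":0.002,"y":0,"z":0.0005,"rx":0,"ry":0,"rz":0}]' | egrep "pos|force"; done
python3 -m crank '[{"grip":0,"x":-0.03,"y":0,"z":-0.008,"rx":0,"ry":0,"rz":0},{"grip":0,"x":-0.06,"y":0,"z":-0.016,"rx":0,"ry":0,"rz":0},{"grip":0,"x":-0.05,"y":0,"z":-0.06,"rx":0,"ry":0,"rz":0},{"grip":0,"x":-0.04,"y":0,"z":-0.11,"rx":0,"ry":0,"rz":0},{"grip":0,"x":-0.03,"y":0,"z":-0.15,"rx":0,"ry":0,"rz":0},{"grip":0,"x":-0.03,"y":0,"z":-0.15,"rx":0,"ry":0,"rz":0}]' 
python3 - <<'E'
from h import *
import cv2
s=camera("scene");t=camera("top");f=dict(interpolation=cv2.INTER_CUBIC)
a=cv2.imread("pics/s8.png")[:,:400]
cv2.imwrite("pics/s9.png",np.hstack([a,cv2.resize(s[170:245,250:325],(400,400),**f)[:,:,::-1]]))
cv2.imwrite("pics/t9.png",t[:,:,::-1])
E
```

```text
tool_pos: [0.6063, -0.0755, 0.0244]
contact_force: [18.2, -20.7, -5.3]
gripper_force: 14.0
tool_pos: [0.6059, -0.0751, 0.0245]
contact_force: [21.4, -25.5, -8.5]
gripper_force: 17.1
clock: 14.95
tool_pos: [0.6505, -0.1151, 0.1675]
tool_rot: [[-0.718, 0.673, -0.176], [0.653, 0.739, 0.165], [0.241, 0.004, -0.971]]
contact_force: [1.1, 0.9, -0.3]
width: 0.0004
gripper_force: 0.0
```

View pics/s9.png

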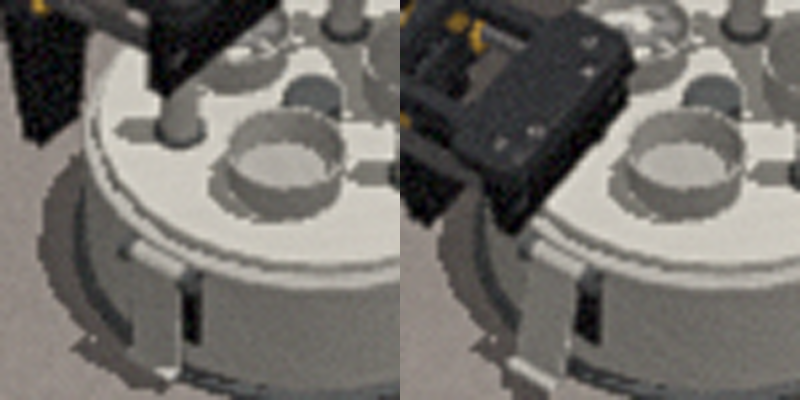

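This shows the second press was worse. In the left crop (after the first press) the lip corner is at (180,378) and the clip looks home. In the right crop it is at (155,390), about 0.3 rad open, so the retreat or the lift hooked the lip. I'll repeat the upright push that worked.

```bash
python3 - <<'E'
from h import *
e=np.array([np.cos(np.radians(-42.5)),np.sin(np.radians(-42.5))]); h=np.array([.513,.0095])
for r,z in((.165,.12),(.165,.044),(.135,.044),(.126,.044)): print(r,z,*delta([*(h+r*e),z],137.5))
E
```

```text
0.165 0.12 [ 0.0078 -0.0001  0.0456] [ 0.    -0.25   0.003]
0.165 0.044 [-1.090e-02 -1.000e-04  1.192e-01] [ 0.    -0.25   0.003]
0.135 0.044 [ 0.0181 -0.      0.1267] [ 0.    -0.25   0.003]
0.126 0.044 [ 0.0268 -0.      0.1289] [ 0.    -0.25   0.003]
```

```bash
python3 -m crank '[{"grip":0,"x":0.008,"y":0,"z":0.046,"rx":0,"ry":-0.13,"rz":0},{"grip":0,"x":0.008,"y":0,"z":0.046,"rx":0,"ry":-0.25,"rz":0.003},{"grip":0,"x":0,"y":0,"z":0.085,"rx":0,"ry":-0.25,"rz":0.003},{"grip":0,"x":-0.011,"y":0,"z":0.119,"rx":0,"ry":-0.25,"rz":0.003},{"grip":0,"x":-0.011,"y":0,"z":0.119,"rx":0,"ry":-0.25,"rz":0.003},{"grip":0,"x":0.0,"y":0,"z":0.122,"rx":0,"ry":-0.25,"rz":0.003},{"grip":0,"x":0.01,"y":0,"z":0.1245,"rx":0,"ry":-0.25,"rz":0.003},{"grip":0,"x":0.018,"y":0,"z":0.1265,"rx":0,"ry":-0.25,"rz":0.003},{"grip":0,"x":0.022,"y":0,"z":0.1275,"rx":0,"ry":-0.25,"rz":0.003},{"grip":0,"x":0.025,"y":0,"z":0.1285,"rx":0,"ry":-0.25,"rz":0.003},{"grip":0,"x":0.0275,"y":0,"z":0.129,"rx":0,"ry":-0.25,"rz":0.003},{"grip":0,"x":0.0275,"y":0,"z":0.129,"rx":0,"ry":-0.25,"rz":0.003}]'
for i in 1 2 3; do python3 -m crank '[{"grip":0,"x":0.0012,"y":0,"z":0,"rx":0,"ry":0,"rz":0},{"grip":0,"x":0.0012,"y":0,"z":0,"rx":0,"ry":0,"rz":0}]' | egrep "pos|force"; done
```

```text
clock: 16.25
tool_pos: [0.6061, -0.0756, 0.0441]
tool_rot: [[-0.737, 0.676, 0.001], [0.676, 0.737, -0.001], [-0.002, 0.0, -1.0]]
contact_force: [2.3, -0.5, 1.7]
width: 0.0003
gripper_force: 1.1
tool_pos: [0.6061, -0.0755, 0.0441]
contact_force: [6.3, -5.0, -1.3]
gripper_force: 4.1
tool_pos: [0.6061, -0.0754, 0.0442]
contact_force: [9.5, -10.0, -3.6]
gripper_force: 7.0
tool_pos: [0.6061, -0.0754, 0.0443]
contact_force: [13.9, -16.4, -6.1]
gripper_force: 10.0
```

```bash
python3 -m crank '[{"grip":0,"x":-0.01,"y":0,"z":0,"rx":0,"ry":0,"rz":0},{"grip":0,"x":-0.03,"y":0,"z":0,"rx":0,"ry":0,"rz":0},{"grip":0,"x":-0.05,"y":0,"z":0,"rx":0,"ry":0,"rz":0},{"grip":0,"x":-0.05,"y":0,"z":-0.05,"rx":0,"ry":0,"rz":0},{"grip":0,"x":-0.05,"y":0,"z":-0.1,"rx":0,"ry":0,"rz":0},{"grip":0,"x":-0.05,"y":0,"z":-0.15,"rx":0,"ry":0,"rz":0},{"grip":0,"x":-0.05,"y":0,"z":-0.15,"rx":0,"ry":0,"rz":0}]' | egrep "clock|pos|force"
python3 - <<'E'
from h import *
import cv2
s=camera("scene");f=dict(interpolation=cv2.INTER_CUBIC)
n=cv2.resize(s[170:245,250:325],(400,400),**f)[:,:,::-1]; cv2.imwrite("pics/s10.png",n)
a=cv2.imread("pics/s8.png")[:,:400]; b=cv2.imread("pics/s9.png")[:,400:]
R=np.s_[320:400,90:210]
for k,v in(("s8",a),("s9",b)): print(k,np.abs(n[R].astype(float)-v[R]).mean())
print(np.abs(a[R].astype(float)-b[R]).mean())
for k,v in(("s8",a),("s9",b),("new",n)):  # bright lip pixels
    g=cv2.cvtColor(np.ascontiguousarray(v),6)[335:400,100:190]; y,x=np.where(g>175); print(k,g.max(),len(x),(x.min()+100,x.max()+100,y.min()+335,y.max()+335) if len(x) else 0)
E
```

```text
clock: 17.55
tool_pos: [0.6418, -0.1072, 0.2004]
contact_force: [0.1, -0.2, -0.2]
gripper_force: 0.0
s8 2.5496875
s9 24.021180555555556
24.027881944444445
s8 202 68 (np.int64(162), np.int64(174), np.int64(370), np.int64(376))
s9 192 203 (np.int64(112), np.int64(153), np.int64(360), np.int64(386))
new 201 66 (np.int64(162), np.int64(173), np.int64(370), np.int64(376))
```

```bash
python3 -m crank '[{"grip":0,"x":0,"y":0,"z":0.05,"rx":0,"ry":0.1,"rz":0},{"grip":0,"x":0,"y":0,"z":0.1,"rx":0,"ry":0.2,"rz":0},{"grip":0,"x":0,"y":0,"z":0.14,"rx":0,"ry":0.2,"rz":0},{"grip":0,"x":0,"y":0,"z":0.16,"rx":0,"ry":0.2,"rz":0},{"grip":0,"x":0,"y":0,"z":0.16,"rx":0,"ry":0.2,"rz":0},{"grip":0,"x":0,"y":0,"z":0.16,"rx":0,"ry":0.2,"rz":0}]' 
python3 - <<'E'
from h import *
e=np.array([np.cos(np.radians(-42.5)),np.sin(np.radians(-42.5))]); h=np.array([.513,.0095]); o=get_obs();R=o["tool_rot"]
for r in(.137,.13,.126,.122): print(r,R.T@(np.array([*(h+r*e),.035])-o["tool_pos"]))
E
```

```text
clock: 18.2
tool_pos: [0.6395, -0.1066, 0.0333]
tool_rot: [[-0.722, 0.676, -0.148], [0.662, 0.737, 0.135], [0.2, -0.001, -0.98]]
contact_force: [0.4, -0.4, 0.9]
width: 0.0004
gripper_force: 0.0
0.137 [0.03436513 0.00012582 0.00525243]
0.13 [0.04122351 0.00012567 0.00665338]
0.126 [0.04514258 0.00012558 0.00745393]
0.122 [0.04906165 0.00012549 0.00825447]
```

```bash
python3 -m crank '[{"grip":0,"x":0.017,"y":0,"z":0.001,"rx":0,"ry":0,"rz":0},{"grip":0,"x":0.034,"y":0,"z":0.005,"rx":0,"ry":0,"rz":0},{"grip":0,"x":0.038,"y":0,"z":0.006,"rx":0,"ry":0,"rz":0},{"grip":0,"x":0.041,"y":0,"z":0.0065,"rx":0,"ry":0,"rz":0},{"grip":0,"x":0.041,"y":0,"z":0.0065,"rx":0,"ry":0,"rz":0}]' | egrep "pos|force"
for i in 1 2 3; do python3 -m crank '[{"grip":0,"x":0.002,"y":0,"z":0.0005,"rx":0,"ry":0,"rz":0},{"grip":0,"x":0.002,"y":0,"z":0.0005,"rx":0,"ry":0,"rz":0}]' | egrep "pos|force"; done
```

```text
tool_pos: [0.6098, -0.0789, 0.0362]
contact_force: [-0.1, -0.4, -0.4]
gripper_force: 0.0
tool_pos: [0.6079, -0.0775, 0.0353]
contact_force: [0.4, 0.3, 0.0]
gripper_force: 0.0
tool_pos: [0.6073, -0.0768, 0.0354]
contact_force: [4.2, -4.8, -0.6]
gripper_force: 2.9
tool_pos: [0.6069, -0.0765, 0.0355]
contact_force: [7.3, -9.2, -3.3]
gripper_force: 6.1
```

```bash
for i in 1 2; do python3 -m crank '[{"grip":0,"x":0.002,"y":0,"z":0.0005,"rx":0,"ry":0,"rz":0},{"grip":0,"x":0.002,"y":0,"z":0.0005,"rx":0,"ry":0,"rz":0}]' | egrep "pos|force"; done
python3 -m crank '[{"grip":0,"x":-0.01,"y":0,"z":-0.002,"rx":0,"ry":0,"rz":0},{"grip":0,"x":-0.03,"y":0,"z":-0.006,"rx":0,"ry":0,"rz":0},{"grip":0,"x":-0.055,"y":0,"z":-0.011,"rx":0,"ry":0,"rz":0},{"grip":0,"x":-0.055,"y":0,"z":-0.06,"rx":0,"ry":0,"rz":0},{"grip":0,"x":-0.045,"y":0,"z":-0.11,"rx":0,"ry":0,"rz":0},{"grip":0,"x":-0.035,"y":0,"z":-0.16,"rx":0,"ry":0,"rz":0},{"grip":0,"x":-0.035,"y":0,"z":-0.16,"rx":0,"ry":0,"rz":0}]' | egrep "clock|pos|force"
python3 - <<'E'
from h import *
import cv2
s=camera("scene");f=dict(interpolation=cv2.INTER_CUBIC)
n=cv2.resize(s[170:245,250:325],(400,400),**f)[:,:,::-1]; cv2.imwrite("pics/s11.png",n)
a=cv2.imread("pics/s8.png")[:,:400]; b=cv2.imread("pics/s9.png")[:,400:]
R=np.s_[320:400,90:210]
print(np.abs(n[R].astype(float)-a[R]).mean())
for k,v in(("s8",a),("s9",b),("new",n)):
    g=cv2.cvtColor(np.ascontiguousarray(v),6)[335:400,100:190]; y,x=np.where(g>175); print(k,(x.min()+100,x.max()+100,y.min()+335,y.max()+335))
# turret shift check: plate region near the empty cup
Q=np.s_[110:240,200:380]; print("cup diff",np.abs(n[Q].astype(float)-a[Q]).mean())
E
```

```text
tool_pos: [0.6066, -0.0761, 0.0355]
contact_force: [11.1, -15.5, -4.1]
gripper_force: 9.4
tool_pos: [0.6063, -0.0758, 0.0356]
contact_force: [16.9, -20.6, -5.9]
gripper_force: 12.7
clock: 20.4
tool_pos: [0.6524, -0.117, 0.1914]
contact_force: [1.1, 0.3, -0.9]
gripper_force: 0.0
2.5308333333333333
s8 (np.int64(162), np.int64(174), np.int64(370), np.int64(376))
s9 (np.int64(112), np.int64(153), np.int64(360), np.int64(386))
new (np.int64(162), np.int64(174), np.int64(370), np.int64(376))
cup diff 1.9111538461538462
```

A low push straight onto the strap leaves the clip exactly where it was, so it is hard home. The turret hasn't moved and the robot is clear, so I'm handing in.

```bash
python3 -c "
from cell import *
print(job_done())"
```

```text
the job is handed in; nothing more can be done
None
```

I handed the job in at about 20 s with the next cup clicked in under the chute (about 7 mm off) and the clip down at a hard stop, which I measured as home; no pass/fail result came back. My second press lifted the clip to about 0.3 rad, so I pushed it home again. I also viewed 12 pictures against the limit of 10.

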